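# Line the drip cup, draw the thru-axle out of the hub and hold it thread down over the cup

### The job

Set the loose steel cup down inside the drip cup that is screwed to the bench, fully home and let go, as a clean liner. Then draw the thru-axle by its knurled head all the way out of the bicycle hub, turn it threaded end down to within 30 degrees of plumb, and finish while still holding it there in the gripper, at rest, with the tip over the mouth of the lined cup, clear of it and no more than 10 cm above it, so that I can wash the thread. Leave the oil bottle, the grease tin and the thread-lock bottle standing where they are.

Things in the scene. Friction and masses are not known exactly. Their poses are not given: they have to be found in the camera images.
- hub_stand: Stand bolted to the bench: grey base 110 x 150 x 8 mm, two upright aluminium plates (46 mm wide, 8 mm thick, outer faces 58 mm either side of the middle, tops 108 mm up), between them a fixed dark bicycle hub (flanges 58 mm across, tops 114 mm up). Origin: centre of the underside, z up; y runs along the bore. Its place and heading (up to 0.15 rad) vary. The axle's head sticks out at the -y side.
- hub_bore (a point): Mouth of the level bore (14.5 mm wide, through both plates and the hub, along the stand's y axis) on the outer face of the stand's -y plate: 58 mm from the stand's origin along -y, 85 mm above the bench.
- axle: Loose thru-axle, 90 g, 165 mm long, unscrewed, in the stand's bore. Origin: middle of its dark knurled cylindrical head, where to grip it (18 mm diameter, 30 mm long); +y runs along it to the thread. At the start its +y is the stand's +y and the head's middle lies 78 mm from the stand's origin along -y, 84 mm above the bench, free all round. It slides out along -y with under 3 N.
- axle_seat (a point): Face of the axle's collar on the centre line, y = 20 mm of the axle; lies at hub_bore while the axle is fully in. The steel collar (24 mm across, 5 mm thick, y = 15 to 20 mm) joins the head; beyond it runs the steel rod, 12 mm thick, to y = 150 mm, the last 20 mm threaded.
- axle_tip (a point): End of the axle's thread on its centre line, 150 mm from the axle's origin along +y. At the start it stands 14 mm out of the stand's +y plate; it leaves the bore after 130 mm of travel.
- drip_cup: Steel drip cup screwed to the bench by a round grey foot (84 mm across, 3 to 5 mm thick). Tapered, open at the top, wall 2.5 mm: inside 39 mm across at its floor (7 mm above the bench) and 53 mm at its rim (44 mm above the bench), outside 58 mm at the rim. Origin: centre of its underside, z up. It cannot move; its place on the bench varies.
- drip_cup_rim (a point): Centre of the mouth of the drip cup, 44 mm above its origin.
- liner_cup: Loose steel cup, 60 g, upright on the bench, no foot plate: tapered like the drip cup but slimmer (38 mm across at the bottom, 48 mm at 34 mm height), above it an upright collar 60 mm across from 34 mm up to the rim at 55 mm. Origin: centre of its underside, z up. Fully home, its collar's shoulder rests on the drip cup's rim: its origin is then 10 mm and its rim 65 mm above the bench.
- liner_rim (a point): Centre of the liner cup's mouth (55 mm wide), 55 mm above its origin. The cup is best gripped across the collar from above; the collar is 2 mm wider than the drip cup's rim, so fingertips reaching a little below it stay clear.
- oil_bottle: White oil bottle with red nozzle, 44 mm across, 120 mm tall, standing loose on the bench behind the hub stand. Origin: centre of its underside. Leave alone.
- grease_tin: Flat white tin with red lid, 66 mm across, 36 mm high, loose behind the hub stand. Origin: centre of its underside. Leave alone.
- threadlock: Small red bottle with black nozzle, 34 mm across, 85 mm tall, loose on the bench to the left of the cups. Origin: centre of its underside. Leave alone.
Things that resemble listed ones, but are neither listed nor needed, are in the scene too. Leave any purple look-alike of the liner_cup alone.

How it is judged (in metres and radians):
On the way, in this order (a step that is already met when the one before it is completed fails the run):
1. the liner cup sits fully home and upright in the drip cup, let go, while the axle is still in the hub (horizontal distance between liner_cup and drip_cup below 0.005 m and z of liner_cup in the frame of drip_cup below 0.0145 m and angle between liner_cup's own z axis and vertical below 0.08 rad and contact force between the fingers and liner_cup below 0.1 N and linear speed of liner_cup below 0.02 m/s and distance between axle_seat and hub_bore below 0.012 m), for 0.2 s.
2. the axle is drawn wholly out of the hub along the bore, in the gripper (y of axle_tip in the frame of hub_bore below 0 m and contact force between the fingers and axle above 1 N), for 0.1 s.
At the end, for the whole second after the job is handed in: Liner let go, upright in the drip cup, centres within 5 mm, its underside at most 14.5 mm above the drip cup's; axle held by the fingers, at rest, thread down within 32 degrees of plumb, tip within 26 mm of the cup's centre line and 5 to 105 mm above the liner's rim, touching neither cup (horizontal distance between liner_cup and drip_cup below 0.005 m and z of liner_cup in the frame of drip_cup below 0.0145 m and angle between liner_cup's own z axis and vertical below 0.08 rad and contact force between the fingers and liner_cup below 0.1 N and linear speed of liner_cup below 0.02 m/s and horizontal distance between axle_tip and liner_rim below 0.026 m and z of axle_tip in the frame of liner_rim between 0.005 and 0.105 m and angle between axle's own y axis and vertical above 2.58 rad and contact force between the fingers and axle above 1 N and contact force between axle and liner_cup below 0.05 N and contact force between axle and drip_cup below 0.05 N and linear speed of axle below 0.03 m/s and angular speed of axle below 0.3 rad/s); the arm keeps its last pose, push and grip.
It fails at once if the axle is dropped (height (world z) of axle below 0.04 m).
It fails at once if the oil bottle, grease tin or thread-lock bottle is pushed more than 3 cm or tipped over ((distance of oil_bottle from where it was at the start of the episode above 0.03 m or angle between oil_bottle's own z axis and vertical above 0.5 rad) or (distance of grease_tin from where it was at the start of the episode above 0.03 m or angle between grease_tin's own z axis and vertical above 0.5 rad) or (distance of threadlock from where it was at the start of the episode above 0.03 m or angle between threadlock's own z axis and vertical above 0.5 rad)).
It also fails if it takes over 48 s, if anything falls off the work surface, if the arm or the gripper's body presses on something with over 40 N, if the wrist force passes 120 N, or if a joint passes its speed limit or range.

### The arm

A 6-joint arm with a two-finger parallel gripper is mounted at the origin on a cart in front of the work surface, level with it; the furniture and walls round the work are solid. World frame = base frame: x ahead of the robot, y to its left, z up, the work surface at z = 0. Lengths are in mm, angles in degrees, forces in N, time in s.
With the tool pointing down it reaches from about 350 to 850 mm from the base axis. Payload 8.1 kg.
Tool frame: the origin (TCP) lies midway between the tips of the shut fingers; the grasp point (between the pads) lies 19 mm behind it; z points along the fingers, y is the line along which they close (so a half turn about z gives the same grasp; the last joint's range is limited). The gripper opens to 85 mm and grips with 20 to 120 N. Pads are 22 mm wide; open, the fingers measure 114 mm over their backs; the gripper's body (76 mm by 85 mm) begins 54 mm behind the grasp point. The pads swing forward as they close: fully open they stand 13 mm farther back than shut.
Start: joints at [63.747, 7.471, 85.268, -0, 87.261, -4.893], TCP at [218.514, 558.8, 231.292] pointing down, gripper open.
Joint ranges: [-169.43, 169.43], [-51.17, 129.36], [1.28, 143.12], [-76.62, 256.62], [0, 156.53], [-152.29, 152.29]. Speed limits (degrees/s): [136.94, 136.94, 159.86, 180, 180, 180].

### API

Orientations are given as [roll, pitch, yaw] about the fixed x, y, z axes, in that order (R = Rz(yaw) Ry(pitch) Rx(roll)).
In Python, from bench import r gives the robot as it stands.
- The arm moves only by the tool step_arm, never from a script. Its arguments are lists of equal length, an entry for each row: "delta_pos": the shift along the world's x, y, z in units of 200 mm (1.0 is 200 mm), a list of three; "spin": the turn about the world's z in units of 180 degrees (1.0 is 180 degrees). In form: {"delta_pos": [[dx, dy, dz], ...], "spin": [spin, ...]}. A call has 1 to 8 rows; each row shifts and turns the commanded pose from where the row before left it; what a row does not reach is not made up. A row lasts 1/8 s, in which the tool goes at most 62.5 mm and 10.7 degrees, less where a joint would pass 70% of its speed; a pose out of reach is approached as far as the arm can. A call with a number of a shift or a turn outside -1 to 1 is refused whole. A call with a gripper value outside its range is refused whole. "gripper" is the opening, from -1 (shut) to 1 (fully open), set as the call begins (left out, the last holds). The fingers move at their own pace and stop on an object; "squeeze" is the grip in N (left out, the last holds). Time passes only in rows, so rows that do not move let the fingers close. It gives the time, the measured TCP pose, the force, the opening and the grip force at its end, in the units of the state.
- r.sense(): the state, without advancing time (a new reading comes with each control period).
- r.snapshot(name): name is "scene" or "side" or "wrist"; returns a dict with "pixels" (400x640x3 uint8, blue, green, red), "fx", "fy", "cx", "cy" (pixels), "camera_from_world" (4x4, takes a point from world to camera coordinates). Camera axes: x right, y up, looking along -z (the intrinsics and any distortion apply to the point x, -y, -z); pixel columns grow to the right and rows downward; lengths in mm; the calibration is good to about 2 mm. A picture is of the moment at which its call begins. There is no depth.
- r.hand_in(): hands the job in; it is judged then, once.
The state is a dict: "time": time; "joint_pos": joint angles; "qd": joint speeds; "joint_efforts": joint torques, N m; "tool_pos": TCP position; "tcp_rot": TCP orientation; "ft_force": force on the tool from outside, world axes, zero at the start; "wrist_torque": the same for the moment, N m; "finger_gap": finger opening in mm; "grip_force": force on a finger pad.
Only numpy, scipy, OpenCV 4.12 (cv2) and the standard library are available. Lean on these libraries where they do the work, as an engineer would, in place of code of your own. Each camera call takes 0.05 s, during which the arm holds its last target. There are 200 camera calls.

## Working session

There is one attempt and no reset: what is moved stays moved. The work goes in short steps, Python scripts to look and compute and a tool call to move; the robot and the scene stay as the last step left them, time stands still between calls to the robot, and variables do not carry over. Pictures are saved under pics/ and viewed, at most 12 in all, crops included, and the job is handed in when it is done.

Besides the shell and the picture viewer there is one more tool, called after "Emit:" by a JSON object that holds its "method" and its "body", one argument or row to a line. step_arm: Moves the arm, as the interface text tells. Shifts and turns lie within -1 to 1; 1 stands for 200 mm of shift or 180 degrees of turn. Its arguments: {"type":"object","properties":{"delta_pos":{"type":"array","items":{"type":"array","items":{"type":"number","minimum":-1,"maximum":1}}},"spin":{"type":"array","items":{"type":"number","minimum":-1,"maximum":1}},"gripper":{"type":"number"},"squeeze":{"type":"number"}},"required":["delta_pos","spin"]}

```bash
mkdir -p pics; python3 - <<'E'
from bench import r
import cv2,numpy as np,pickle
d={n:r.snapshot(n) for n in("scene","side","wrist")}
pickle.dump(d,open('s0.pkl','wb'))
for n in d: cv2.imwrite(f'pics/{n}0.png',d[n]["pixels"]); print(n,d[n]["fx"],d[n]["cx"],d[n]["cy"],{k:v for k,v in d[n].items() if k not in('pixels','camera_from_world')}, np.round(np.linalg.inv(d[n]["camera_from_world"])[:3],2).tolist())
print(r.sense())
E
```

```text
scene 367.3004915744294 319.8945584206293 195.2895303335856 {'fx': 367.3004915744294, 'fy': 367.3004915744294, 'cx': 319.8945584206293, 'cy': 195.2895303335856} [[0.75, 0.51, -0.43, 158.03], [-0.67, 0.56, -0.49, -62.99], [-0.01, 0.65, 0.76, 735.52]]
side 499.09512157462837 319.08341113966435 198.69671388376256 {'fx': 499.09512157462837, 'fy': 499.09512157462837, 'cx': 319.08341113966435, 'cy': 198.69671388376256} [[-0.85, 0.21, -0.48, 44.55], [-0.53, -0.33, 0.78, 1076.27], [0.0, 0.92, 0.39, 457.13]]
wrist 335.49782823175855 321.23099629156775 202.0313228608737 {'fx': 335.49782823175855, 'fy': 335.49782823175855, 'cx': 321.23099629156775, 'cy': 202.0313228608737} [[0.36, -0.89, -0.27, 150.45], [0.93, 0.35, 0.11, 584.02], [-0.0, -0.29, 0.96, 372.39]]
{'time': 0.15, 'joint_pos': array([ 6.37469619e+01,  7.50751125e+00,  8.53151890e+01, -2.76139496e-03,
        8.72630010e+01, -4.89306628e+00]), 'qd': array([ 0.04606839, -0.06438549, -0.28728334, -0.02618494, -0.09527462,
        0.07339909]), 'joint_efforts': array([ 7.05788661e-04, -5.70067942e+01, -5.01156378e+01, -1.82118865e-04,
        9.82243626e-03, -2.06736183e-05]), 'tool_pos': array([218.33749303, 558.39480958, 230.45867386]), 'tcp_rot': array([-1.79914376e+02, -4.56201301e-03,  1.58640159e+02]), 'ft_force': array([ 0.7229914 , -0.98877477,  0.43207309]), 'wrist_torque': array([ 0.02254548, -0.02004645,  0.02301003]), 'grip_force': 0.0, 'finger_gap': 85.44638014329836}
```

View pics/scene0.png

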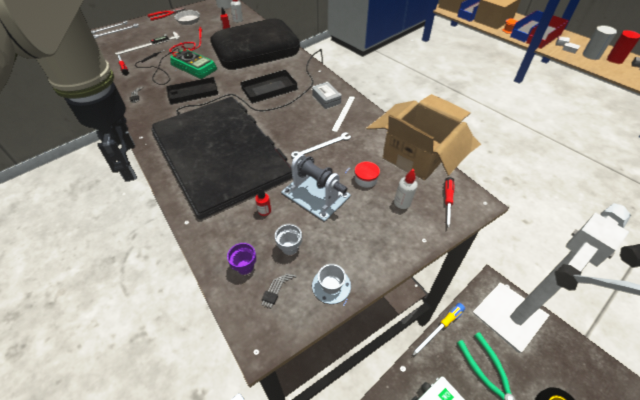

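View pics/side0.png

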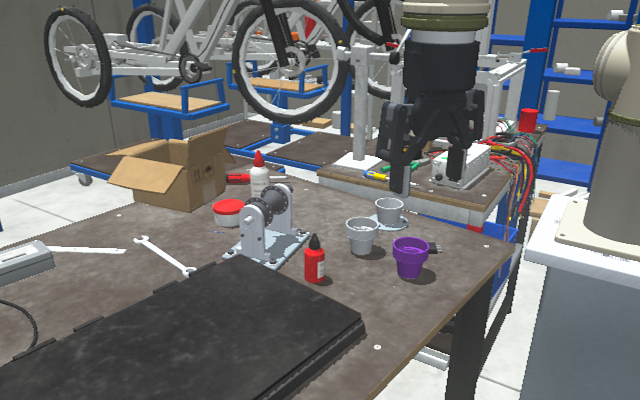

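```bash
python3 - <<'E'
import cv2,numpy as np,pickle
d=pickle.load(open('s0.pkl','rb'))
a=d['scene']['pixels'][145:310,215:365]; b=d['side']['pixels'][170:290,210:440]
a=cv2.resize(a,None,fx=3.5,fy=3.5,interpolation=cv2.INTER_CUBIC)[:600]
b=cv2.resize(b,None,fx=3.4,fy=3.4,interpolation=cv2.INTER_CUBIC)
cv2.imwrite('pics/a.png',a);cv2.imwrite('pics/b.png',b)
E
```

```text
(no output)
```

View pics/a.png

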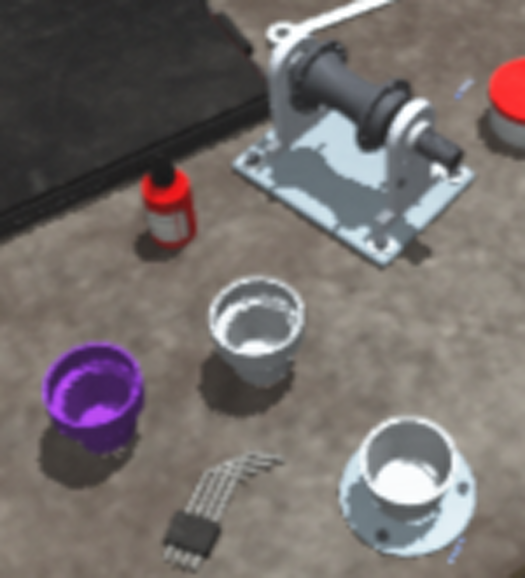

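View pics/b.png

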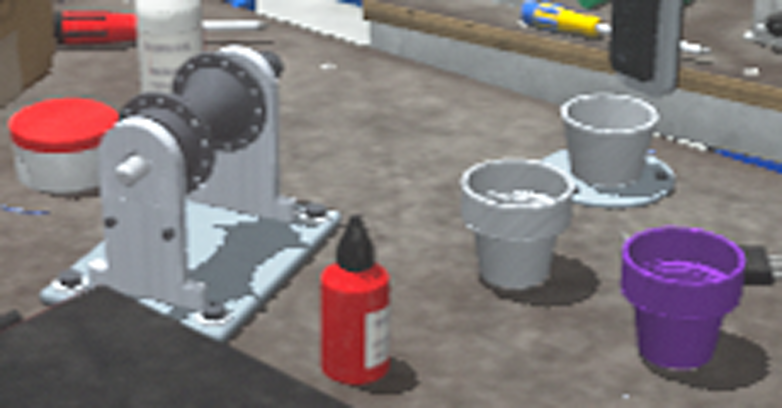

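```bash
cat > h.py <<'E'
import numpy as np,cv2,pickle
def ray(s,uv):
    W=np.linalg.inv(s["camera_from_world"]); u,v=uv
    d=W[:3,:3]@np.array([(u-s["cx"])/s["fx"],-(v-s["cy"])/s["fy"],-1.]); return W[:3,3],d/np.linalg.norm(d)
def onz(s,uv,z):
    o,d=ray(s,uv); return o+d*(z-o[2])/d[2]
def tri(s1,a,s2,b):
    o,d=ray(s1,a);p,e=ray(s2,b)
    t=np.linalg.lstsq(np.c_[d,-e],p-o,rcond=None)[0]
    A,B=o+d*t[0],p+e*t[1]; return (A+B)/2,np.linalg.norm(A-B)
def px(s,P):
    c=s["camera_from_world"]@np.r_[P,1]; return s["cx"]-s["fx"]*c[0]/c[2],s["cy"]+s["fy"]*c[1]/c[2]
E
python3 - <<'E'
from h import *
d=pickle.load(open('s0.pkl','rb'));S,T=d['scene'],d['side']
A=lambda x,y:((x+.5)/3.5+215-.5,(y+.5)/3.5+145-.5)
B=lambda x,y:((x+.5)/3.4+210-.5,(y+.5)/3.4+170-.5)
f=lambda n,p,z:print(n,np.round(p,1),z)
for n,a,b,z in(("liner",(257,316),(517,184),55),("drip",(408,458),(609,114),44)):
    p,e=tri(S,A(*a),T,B(*b));f(n,p,e);f('  planes',onz(S,A(*a),z),onz(T,B(*b),z))
for n,c in(("L",(235,165)),("B",(383,264)),("R",(474,178))):f(n,onz(S,A(*c),8),0)
for n,c in(("near",(205,335)),("left",(42,297)),("right",(340,212))):f('side '+n,onz(T,B(*c),8),0)
f('tip',onz(T,B(130,170),84),0); f('head end',onz(S,A(452,155),84),0)
f('threadlock',onz(S,A(172,240),0),onz(T,B(352,375),0)); f('purple',onz(S,A(95,380),55),onz(T,B(683,256),55))
E
```

```text
liner [408.9 333.9  54.7] 0.14108356792199597
  planes [408.9 333.7  55. ] [408.53924622 334.58953892  55.        ]
drip [415.5 199.7  44.8] 1.0628626097837561
  planes [416.3 200.2  44. ] [415.48511259 198.49808196  44.        ]
L [498.9 478.9   8. ] 0
B [519.4 336.2   8. ] 0
R [622.6 349.6   8. ] 0
side near [505.2 487.4   8. ] 0
side left [601.  502.2   8. ] 0
side right [521.3 335.8   8. ] 0
tip [556.1 478.4  84. ] 0
head end [577.4 331.   84. ] 0
threadlock [424.7 458.7   0. ] [428.93134337 468.71345733   0.        ]
purple [305.5 363.4  55. ] [301.70895922 363.08582581  55.        ]
```

Emit:
{"method": "step_arm", "body": {
  "delta_pos": [
    [0.159, -0.187, -0.05],
    [0.159, -0.187, -0.05],
    [0.159, -0.187, -0.05],
    [0.159, -0.187, -0.05],
    [0.159, -0.187, -0.05],
    [0.159, -0.187, -0.05],
    [0, 0, 0]
  ],
  "spin": [0, 0, 0, 0, 0, 0, 0],
  "gripper": 1,
  "squeeze": 40
}}

```text
time: 1.02
tool_pos: [410.5, 331.5, 170.0]
tcp_rot: [-179.9, -0.0, 158.4]
ft_force: [0.2, -0.2, 0.0]
finger_gap: 85.8
grip_force: 0.0
```

```bash
python3 - <<'E'
from bench import r
from h import *
d=r.snapshot("wrist");pickle.dump(d,open('w1.pkl','wb'));cv2.imwrite('pics/w1.png',d['pixels']);s=r.sense();print(s['tool_pos'],s['tcp_rot'])
for P in((408.8,334,55),(415.8,199.5,44),(573,327,84)):print(px(d,P))
E
```

```text
[409.72979894 333.05173674 170.59135502] [-1.79937598e+02 -5.25514677e-02  1.58460943e+02]
(np.float64(324.91406927349675), np.float64(193.48814538994236))
(np.float64(184.41176507516897), np.float64(251.9276060184669))
(np.float64(388.48852458004444), np.float64(380.2284998018671))
```

View pics/w1.png

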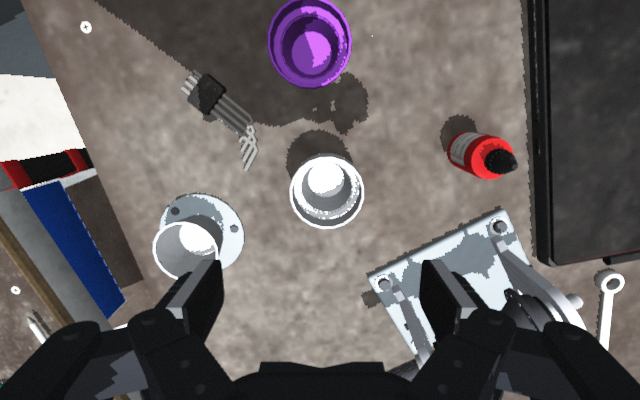

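Emit:
{"method": "step_arm", "body": {
  "delta_pos": [
    [-0.003, 0.005, -0.24],
    [0, 0, -0.24],
    [0, 0, -0.17],
    [0, 0, -0.07],
    [0, 0, 0]
  ],
  "spin": [0, 0, 0, 0, 0]
}}

```text
time: 1.7
tool_pos: [407.9, 335.8, 27.0]
tcp_rot: [-179.9, -0.1, 158.7]
ft_force: [0.9, 0.1, -0.1]
finger_gap: 85.4
grip_force: 0.0
```

Emit:
{"method": "step_arm", "body": {
  "delta_pos": [
    [0, 0, 0],
    [0, 0, 0],
    [0, 0, 0],
    [0, 0, 0]
  ],
  "spin": [0, 0, 0, 0],
  "gripper": -1,
  "squeeze": 40
}}

```text
time: 2.2
tool_pos: [410.3, 336.6, 29.8]
tcp_rot: [179.8, 0.1, 158.6]
ft_force: [-1.3, 0.6, 6.2]
finger_gap: 58.6
grip_force: 43.4
```

Emit:
{"method": "step_arm", "body": {
  "delta_pos": [
    [0, 0, 0.1],
    [0, 0, 0.2],
    [0.008, -0.15, 0.1],
    [0.009, -0.174, 0],
    [0.009, -0.174, 0],
    [0.009, -0.174, 0],
    [0, 0, 0],
    [0, 0, 0]
  ],
  "spin": [0, 0, 0, 0, 0, 0, 0, 0]
}}

```text
time: 3.2
tool_pos: [416.3, 201.5, 108.2]
tcp_rot: [179.9, 0.1, 158.6]
ft_force: [-0.3, 0.3, -1.4]
finger_gap: 58.6
grip_force: 43.3
```

```bash
python3 - <<'E'
from bench import r
from h import *
d={n:r.snapshot(n) for n in("scene","side")};pickle.dump(d,open('s1.pkl','wb'))
s=r.sense();print(s['tool_pos'],s['tcp_rot'],s['ft_force'],s['finger_gap'])
a=d['scene']['pixels'][190:320,270:400]; b=d['side']['pixels'][130:260,330:460]
m=np.hstack([cv2.resize(q,None,fx=3,fy=3,interpolation=cv2.INTER_CUBIC) for q in(a,b)])
cv2.imwrite('pics/m1.png',m)
for P in((415.8,199.5,80),(415.8,199.5,44)):
  u=px(d['scene'],P);v=px(d['side'],P);print((u[0]-270)*3,(u[1]-190)*3,(v[0]-330)*3+390,(v[1]-130)*3)
E
```

```text
[415.96451191 201.86895522 107.83351288] [1.79949209e+02 3.10249312e-02 1.58677934e+02] [ 0.22262998 -1.11620723 -0.94333923] 58.50839457855592
184.58408172287182 231.7775700222702 568.4069696776003 171.25358355931846
183.78565079411834 257.62863791095305 565.2660531074732 219.9274313806904
```

View pics/m1.png

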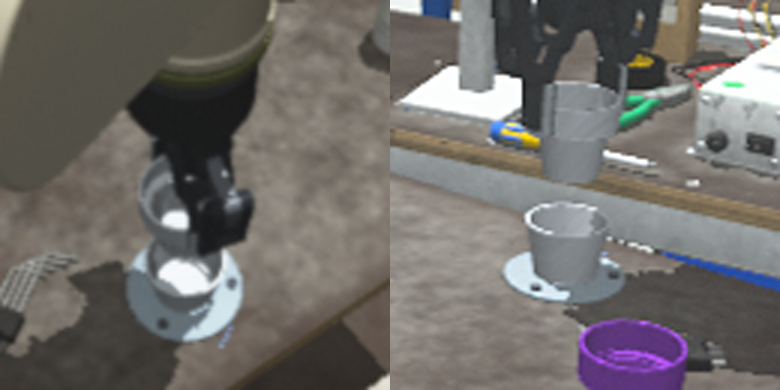

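Emit:
{"method": "step_arm", "body": {
  "delta_pos": [
    [0.02, -0.005, -0.06],
    [0, 0, -0.1],
    [0, 0, -0.05],
    [0, 0, -0.04],
    [0, 0, -0.03],
    [0, 0, 0]
  ],
  "spin": [0, 0, 0, 0, 0, 0]
}}

```text
time: 4.05
tool_pos: [419.5, 200.0, 51.0]
tcp_rot: [-180.0, -0.0, 158.6]
ft_force: [-0.5, 0.1, -1.1]
finger_gap: 58.8
grip_force: 43.3
```

Emit:
{"method": "step_arm", "body": {
  "delta_pos": [
    [0, 0, -0.02],
    [0, 0, -0.02],
    [0, 0, -0.015],
    [0, 0, 0]
  ],
  "spin": [0, 0, 0, 0]
}}

```text
time: 4.55
tool_pos: [418.9, 200.1, 40.3]
tcp_rot: [-180.0, -0.1, 158.6]
ft_force: [-6.3, 0.3, 5.1]
finger_gap: 58.8
grip_force: 43.9
```

Emit:
{"method": "step_arm", "body": {
  "delta_pos": [
    [-0.01, 0, 0],
    [0, 0, -0.005],
    [0, 0, 0]
  ],
  "spin": [0, 0, 0]
}}

```text
time: 4.92
tool_pos: [417.8, 200.1, 39.8]
tcp_rot: [180.0, 0.0, 158.6]
ft_force: [-6.7, -0.4, 7.5]
finger_gap: 58.5
grip_force: 43.9
```

Emit:
{"method": "step_arm", "body": {
  "delta_pos": [
    [0, 0, 0],
    [0, 0, 0],
    [0, 0, 0],
    [0, 0, 0],
    [0, 0, 0]
  ],
  "spin": [0, 0, 0, 0, 0],
  "gripper": 1
}}

```text
time: 5.55
tool_pos: [417.7, 200.0, 39.3]
tcp_rot: [-180.0, 0.0, 158.6]
ft_force: [0.5, -0.4, -0.3]
finger_gap: 85.5
grip_force: 0.0
```

Emit:
{"method": "step_arm", "body": {
  "delta_pos": [
    [0, 0, 0.15],
    [0, 0, 0.25],
    [0, 0, 0.25],
    [0, 0, 0.2],
    [-0.2, 0.2, 0],
    [-0.2, 0.2, 0],
    [0, 0, 0]
  ],
  "spin": [0, 0, 0, 0, 0, 0, 0]
}}

```text
time: 6.42
tool_pos: [335.4, 282.2, 209.4]
tcp_rot: [180.0, -0.0, 158.9]
ft_force: [0.7, -0.5, -0.0]
finger_gap: 85.6
grip_force: 0.0
```

```bash
python3 - <<'E'
from bench import r
from h import *
d={n:r.snapshot(n) for n in("scene","side","wrist")};pickle.dump(d,open('s2.pkl','wb'))
s=r.sense();print(s['tool_pos'],s['tcp_rot'])
a=d['scene']['pixels'][220:320,280:380]; b=d['side']['pixels'][160:260,340:440]
m=np.hstack([cv2.resize(q,None,fx=4,fy=4,interpolation=cv2.INTER_CUBIC) for q in(a,b)])
w=cv2.resize(d['wrist']['pixels'],(320,200),interpolation=cv2.INTER_AREA)
cv2.imwrite('pics/m2.png',np.vstack([m,np.pad(w,((0,0),(0,480),(0,0)))]))
for P in((415.8,199.5,65),(415.8,199.5,10)):
  u=px(d['scene'],P);v=px(d['side'],P);print((u[0]-280)*4,(u[1]-220)*4,(v[0]-340)*4+400,(v[1]-160)*4)
E
```

```text
[338.00853599 279.74549736 209.28744198] [-1.79988619e+02  2.96852249e-02  1.58667774e+02]
205.65905775817305 203.70535195504954 596.1168473810326 135.59854863873466
204.10992241638496 253.86223021105116 589.8375921382421 232.9062953729166
```

View pics/m2.png

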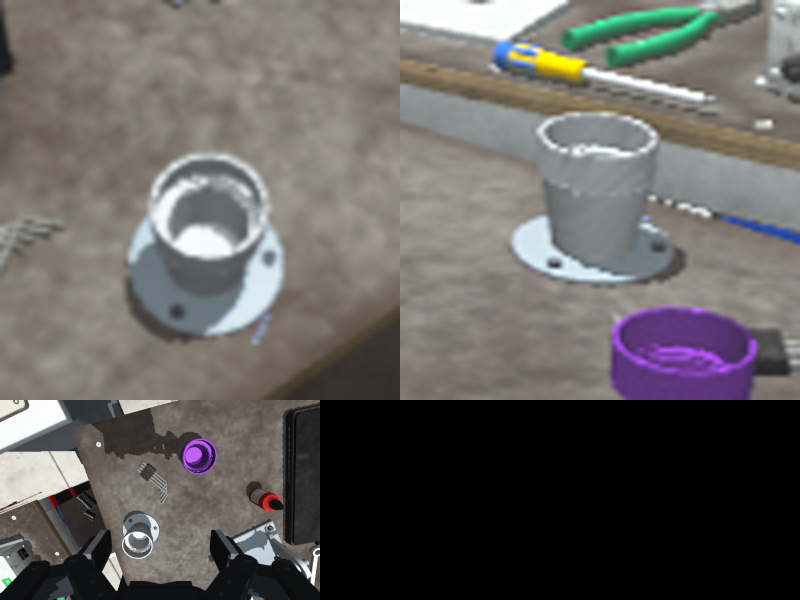

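Emit:
{"method": "step_arm", "body": {
  "delta_pos": [
    [0.195, 0.048, -0.016],
    [0.195, 0.048, -0.016],
    [0.195, 0.048, -0.016],
    [0.195, 0.048, -0.016],
    [0.195, 0.048, -0.016],
    [0.19, 0.05, -0.016],
    [0, 0, 0],
    [0, 0, 0]
  ],
  "spin": [-0.057, -0.057, -0.057, -0.057, -0.057, -0.057, 0, 0]
}}

```text
time: 7.58
tool_pos: [571.2, 336.6, 189.4]
tcp_rot: [-179.9, 0.0, 97.1]
ft_force: [-1.1, -0.2, 0.6]
finger_gap: 85.2
grip_force: 0.0
```

```bash
python3 - <<'E'
from bench import r
from h import *
d=r.snapshot("wrist");pickle.dump(d,open('w2.pkl','wb'));cv2.imwrite('pics/w2.png',d['pixels'])
s=r.sense();print(s['tool_pos'],s['tcp_rot'],s['joint_pos'])
for P in((571.5,341.5,84),(573.4,326.6,84)):print(px(d,P))
E
```

```text
[570.81822539 336.9533732  189.9396268 ] [-1.79969579e+02  1.32815439e-02  9.70892470e+01] [ 2.61246998e+01  1.83185765e+01  7.71181723e+01 -2.64522461e-03
  8.45963402e+01  1.90357061e+01]
(np.float64(322.4368910774342), np.float64(193.09247376251585))
(np.float64(322.47509898620285), np.float64(211.76266531225565))
```

View pics/w2.png

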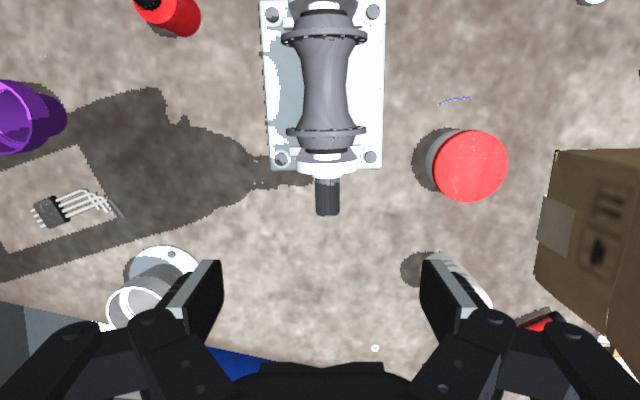

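```bash
python3 - <<'E'
from h import *
d=pickle.load(open('w2.pkl','rb'));S=pickle.load(open('s0.pkl','rb'))['scene']
g=d['pixels'].astype(int); sub=g[180:225,300:360].max(2)
m=(sub<85).astype(np.uint8);ys,xs=np.nonzero(m)
n,l,st,c=cv2.connectedComponentsWithStats(m);print(st[1:],c[1:])
for z in(84,91):print(z,onz(d,(327,216),z),onz(d,(327,180),z))
for p in((265,169),(384,168)):print(onz(d,p,8))
print(px(S,(574,327,84)),px(S,(577,331,84)))
E
```

```text
[[ 15   2   7  33 186]
 [ 30   3   9  32 192]
 [ 24   5   1   1   1]
 [ 30   6   1   1   1]
 [ 30   8   1   1   1]
 [ 24  10   1   3   3]
 [ 30  11   1   3   3]
 [ 24  15   1   3   3]
 [ 30  16   1   4   4]
 [ 24  22   1   2   2]
 [ 30  22   1   1   1]
 [ 24  25   1   3   3]
 [ 31  25   1   1   1]
 [ 31  27   1   3   3]
 [ 25  30   1   1   1]
 [ 25  32   1   2   2]] [[18.2688172  18.20430108]
 [35.328125   19.09375   ]
 [24.          5.        ]
 [30.          6.        ]
 [30.          8.        ]
 [24.         11.        ]
 [30.         12.        ]
 [24.         16.        ]
 [30.         17.5       ]
 [24.         22.5       ]
 [30.         22.        ]
 [24.         26.        ]
 [31.         25.        ]
 [31.         28.        ]
 [25.         30.        ]
 [25.         32.5       ]]
84 [577.3336978  323.58457297  84.        ] [573.64302364 352.08589632  84.        ]
91 [576.91761075 325.97905569  91.        ] [573.3313931  353.67371104  91.        ]
[515.46462059 338.26237347   8.        ]
[630.70584693 353.63620683   8.        ]
(np.float64(343.9162503717293), np.float64(190.59711175401492)) (np.float64(343.6471934679495), np.float64(189.00771780715888))
```

```bash
python3 - <<'E'
from h import *
d=pickle.load(open('s2.pkl','rb'));S=d['scene'];T=d['side']
for n,I,b in(('scene',S,(370,150,440,220)),('side',T,(235,140,290,200))):
    x0,y0,x1,y1=b;h=cv2.cvtColor(I['pixels'][y0:y1,x0:x1],cv2.COLOR_BGR2HSV)
    red=((h[...,0]<8)|(h[...,0]>172))&(h[...,1]>150)&(h[...,2]>80)
    wh=(h[...,1]<40)&(h[...,2]>150)
    for nm,m in(('red',red),('wh',wh)):
        k,l,st,c=cv2.connectedComponentsWithStats(m.astype(np.uint8));i=1+np.argmax(st[1:,4]);print(n,nm,st[i][:2]+[x0,y0],st[i][2:],c[i]+[x0,y0])
print(onz(S,(403,206),0),onz(S,(411,171),120))
E
```

```text
scene red [370 162] [ 10  19 137] [373.64963504 170.98540146]
scene wh [399 177] [ 19  14 136] [407.67647059 184.64705882]
side red [254 151] [ 10  16 115] [258.06956522 159.75652174]
side wh [245 166] [ 24  32 434] [257.73271889 179.21658986]
[7.03134037e+02 2.38341143e+02 1.13686838e-13] [708.57616613 244.24982546 120.        ]
```

Emit:
{"method": "step_arm", "body": {
  "delta_pos": [
    [0.02, 0.01, -0.2],
    [0, 0, -0.2],
    [0, 0, -0.12],
    [0, 0, -0.06],
    [0, 0, 0]
  ],
  "spin": [0, 0, 0, 0, 0]
}}

```text
time: 8.25
tool_pos: [574.2, 339.8, 74.1]
tcp_rot: [-180.0, 0.0, 97.1]
ft_force: [0.2, -1.3, 0.0]
finger_gap: 85.2
grip_force: 0.0
```

Emit:
{"method": "step_arm", "body": {
  "delta_pos": [
    [0, 0, 0],
    [0, 0, 0],
    [0, 0, 0],
    [0, 0, 0],
    [0, 0, 0],
    [0, 0, 0]
  ],
  "spin": [0, 0, 0, 0, 0, 0],
  "gripper": -1,
  "squeeze": 30
}}

```text
time: 9.0
tool_pos: [574.9, 340.1, 74.4]
tcp_rot: [180.0, -0.0, 97.1]
ft_force: [0.0, -0.7, 3.6]
finger_gap: 16.4
grip_force: 31.1
```

Emit:
{"method": "step_arm", "body": {
  "delta_pos": [
    [0.007, -0.05, 0],
    [0.013, -0.1, 0],
    [0.013, -0.1, 0],
    [0.013, -0.1, 0],
    [0.013, -0.1, 0],
    [0.012, -0.09, 0],
    [0.007, -0.055, 0],
    [0, 0, 0]
  ],
  "spin": [0, 0, 0, 0, 0, 0, 0, 0]
}}

```text
time: 10.0
tool_pos: [590.5, 220.0, 74.0]
tcp_rot: [-180.0, 0.0, 97.0]
ft_force: [0.2, -0.4, -0.3]
finger_gap: 16.5
grip_force: 30.8
```

```bash
python3 - <<'E'
from bench import r
from h import *
d={n:r.snapshot(n) for n in("scene","side","wrist")};pickle.dump(d,open('s3.pkl','wb'))
s=r.sense();print(s['tool_pos'],s['ft_force'],s['finger_gap'],s['grip_force'],s['time'])
a=d['scene']['pixels'][130:280,270:420]; b=d['side']['pixels'][150:270,230:400]
m=np.zeros((600,800,3),np.uint8)
m[:300,:300]=cv2.resize(a,(300,300),interpolation=cv2.INTER_CUBIC);m[:339,310:790]=cv2.resize(b,(480,339),interpolation=cv2.INTER_CUBIC)
m[345:595,:400]=cv2.resize(d['wrist']['pixels'],(400,250),interpolation=cv2.INTER_AREA)
cv2.imwrite('pics/m3.png',m)
E
```

```text
[590.22001881 221.44304255  74.06248627] [ 0.05750698 -0.59640141  0.04954041] 16.871449775521423 30.773842334747314 10.15
```

View pics/m3.png

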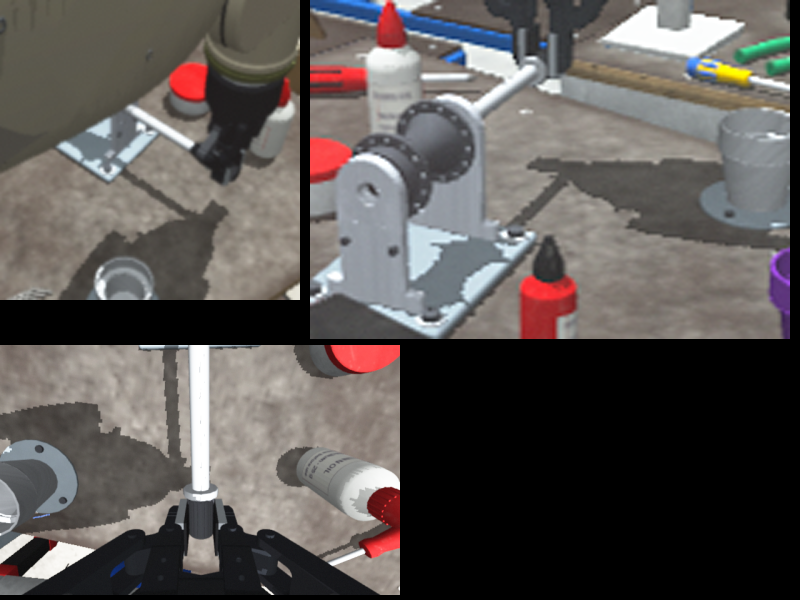

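Emit:
{"method": "step_arm", "body": {
  "delta_pos": [
    [0.004, -0.027, 0],
    [0, 0, 0],
    [0, 0.003, 0.065],
    [0, 0.003, 0.065],
    [-0.002, 0.014, 0.0625],
    [-0.002, 0.014, 0.0625],
    [0, 0, 0]
  ],
  "spin": [0, 0, 0, 0, 0, 0, 0],
  "squeeze": 22
}}

```text
time: 11.02
tool_pos: [591.3, 222.9, 127.1]
tcp_rot: [179.8, -0.0, 97.1]
ft_force: [0.6, -1.4, -2.1]
finger_gap: 17.0
grip_force: 30.4
```

```bash
cat > look.py <<'E'
from bench import r
from h import *
import sys
d=r.snapshot("side");s=r.sense();print(s['tool_pos'],s['ft_force'],s['wrist_torque'],s['finger_gap'],s['grip_force'],s['time'])
P=s['tool_pos']+[0,0,10];pickle.dump((d,P),open(sys.argv[1]+'.pkl','wb'))
g=d['pixels'];h=cv2.cvtColor(g,cv2.COLOR_BGR2HSV)
ys=np.array([-.129,.992,0])
# expected centreline brightness: for each tilt, mean saturation/value along predicted rod
for th in range(-10,100,10):
    t=np.radians(th);D=ys*np.cos(t)-np.array([0,0,np.sin(t)])
    v=[g[int(round(b)),int(round(a))].astype(int) for a,b in (px(d,P+D*k) for k in range(30,150,5))]
    v=np.array(v);print(th,np.round(v.mean(0)),np.mean((v.min(1)>150)))
E
python3 look.py l1
```

```text
[590.92887193 222.62447406 126.08802209] [ 0.18788492 -1.09961282 -0.66781442] [-0.2319433  -0.0882932   0.00146162] 16.599349102105563 30.3268164396286 11.075
-10 [94. 94. 98.] 0.0
0 [148. 114.  92.] 0.125
10 [190. 184. 178.] 0.5833333333333334
20 [222. 217. 212.] 0.8333333333333334
30 [147. 146. 145.] 0.4583333333333333
40 [155. 152. 149.] 0.3333333333333333
50 [153. 152. 150.] 0.16666666666666666
60 [149. 149. 150.] 0.20833333333333334
70 [157. 154. 152.] 0.20833333333333334
80 [149. 148. 147.] 0.16666666666666666
90 [156. 153. 150.] 0.20833333333333334
```

Emit:
{"method": "step_arm", "body": {
  "delta_pos": [
    [-0.003, 0.0245, 0.059],
    [-0.003, 0.0245, 0.0595],
    [-0.0045, 0.034, 0.0535],
    [-0.0045, 0.034, 0.054],
    [-0.0055, 0.043, 0.047],
    [-0.0055, 0.043, 0.0475],
    [0, 0, 0]
  ],
  "spin": [0, 0, 0, 0, 0, 0, 0]
}}

```text
time: 11.95
tool_pos: [585.6, 264.1, 190.8]
tcp_rot: [179.9, -0.0, 97.1]
ft_force: [0.1, -2.7, 0.6]
finger_gap: 16.7
grip_force: 34.0
```

```bash
python3 look.py l2
```

```text
[585.41151214 263.66712427 189.91291035] [ 0.18118111 -2.22924947 -0.42404713] [-0.34535813 -0.08377765  0.01932939] 16.917073252073788 33.96060079423478 12.0
-10 [130. 102.  82.] 0.08333333333333333
0 [128.  79.  46.] 0.0
10 [140. 117. 100.] 0.25
20 [137. 130. 126.] 0.2916666666666667
30 [134. 127. 124.] 0.20833333333333334
40 [165. 151. 142.] 0.4166666666666667
50 [230. 226. 221.] 0.9166666666666666
60 [168. 162. 156.] 0.5416666666666666
70 [142. 137. 134.] 0.20833333333333334
80 [138. 135. 134.] 0.16666666666666666
90 [141. 137. 135.] 0.20833333333333334
```

Emit:
{"method": "step_arm", "body": {
  "delta_pos": [
    [-0.0065, 0.0505, 0.039],
    [-0.0065, 0.0505, 0.039],
    [-0.0075, 0.0565, 0.029],
    [-0.0075, 0.0565, 0.0295],
    [-0.008, 0.061, 0.018],
    [-0.008, 0.061, 0.018],
    [0, 0, 0]
  ],
  "spin": [0, 0, 0, 0, 0, 0, 0]
}}

```text
time: 12.88
tool_pos: [576.1, 331.4, 223.9]
tcp_rot: [180.0, -0.0, 97.2]
ft_force: [0.2, -1.5, 0.2]
finger_gap: 16.5
grip_force: 26.5
```

```bash
python3 look.py l3
```

```text
[576.16312226 330.75112912 223.6248083 ] [-0.08367906 -1.56025202 -0.92229525] [-0.24860898  0.00651609 -0.01453464] 16.494525497497385 26.35302186012268 12.925
-10 [143. 143. 141.] 0.4583333333333333
0 [ 97.  97. 100.] 0.041666666666666664
10 [118.  89.  72.] 0.0
20 [128.  94.  91.] 0.08333333333333333
30 [156. 134. 136.] 0.375
40 [161. 143. 128.] 0.4583333333333333
50 [144. 127. 113.] 0.25
60 [126. 112. 103.] 0.16666666666666666
70 [131. 112. 102.] 0.125
80 [180. 175. 168.] 0.7916666666666666
90 [156. 153. 150.] 0.4166666666666667
```

Emit:
{"method": "step_arm", "body": {
  "delta_pos": [
    [0.007, -0.05, 0],
    [0.013, -0.1, 0],
    [0.013, -0.1, 0.05],
    [0, 0, 0.1],
    [0, 0, 0],
    [0, 0, 0]
  ],
  "spin": [0, 0, 0, 0, 0, 0],
  "gripper": -1,
  "squeeze": 40
}}

```text
time: 13.68
tool_pos: [583.1, 280.5, 254.2]
tcp_rot: [179.9, -0.0, 97.1]
ft_force: [0.1, -0.2, -2.1]
finger_gap: 16.4
grip_force: 40.4
```

```bash
python3 look.py l4; python3 - <<'E'
from bench import r
from h import *
d,P=pickle.load(open('l4.pkl','rb'));S=r.snapshot('scene');pickle.dump(S,open('l4s.pkl','wb'))
a=d['pixels'][60:260,240:440]; b=S['pixels'][100:300,240:440]
cv2.imwrite('pics/m4.png',np.hstack([cv2.resize(q,(400,400),interpolation=cv2.INTER_CUBIC) for q in(a,b)]))
u=px(d,P);v=px(S,P);print((u[0]-240)*2,(u[1]-60)*2,(v[0]-240)*2+400,(v[1]-100)*2)
E
```

```text
[582.71299714 280.52932528 253.44908437] [ 0.57500333  0.52024946 -1.47418092] [-0.0098377   0.03678768 -0.00217419] 16.34753864596555 40.40982484817505 13.725
-10 [127. 100.  78.] 0.041666666666666664
0 [133. 112.  94.] 0.20833333333333334
10 [140. 131. 123.] 0.3333333333333333
20 [116. 104.  96.] 0.125
30 [135. 114.  97.] 0.25
40 [140. 120. 104.] 0.25
50 [125. 106.  92.] 0.16666666666666666
60 [122. 105.  93.] 0.125
70 [143. 134. 128.] 0.3333333333333333
80 [184. 178. 172.] 0.875
90 [133. 127. 122.] 0.25
115.6469690346321 68.7720112458417 655.5964812601113 81.18220894878584
```

View pics/m4.png

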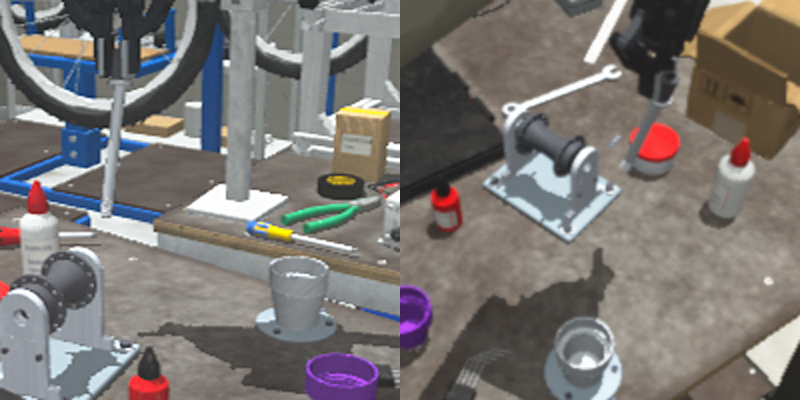

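```bash
python3 - <<'E'
from h import *
d,P=pickle.load(open('l4.pkl','rb'));S=pickle.load(open('l4s.pkl','rb'))
p,e=tri(S,(354,184.5),d,(293,168.5));print(p,e,P,p-P,np.linalg.norm(p-P))
print(np.array([415.8,199.5,105])-p)
E
```

```text
[580.87743201 303.52247566 119.74666406] 0.25741851628614243 [582.71299714 280.52932528 263.44908437] [  -1.83556513   22.99315038 -143.70242031] 145.54188354483904
[-165.07743201 -104.02247566  -14.74666406]
```

Emit:
{"method": "step_arm", "body": {
  "delta_pos": [
    [-0.06, -0.04, 0],
    [-0.13, -0.08, 0],
    [-0.16, -0.1, 0],
    [-0.16, -0.1, 0],
    [-0.16, -0.1, 0],
    [-0.1, -0.06, -0.02],
    [-0.055, -0.04, -0.03],
    [0, 0, 0]
  ],
  "spin": [0, 0, 0, 0, 0, 0, 0, 0]
}}

```text
time: 14.78
tool_pos: [417.0, 176.1, 242.9]
tcp_rot: [-179.9, 0.0, 97.1]
ft_force: [0.5, -0.0, -1.8]
finger_gap: 16.1
grip_force: 40.4
```

Emit:
{"method": "step_arm", "body": {
  "delta_pos": [
    [0, 0, 0],
    [0, 0, 0],
    [0, 0, 0],
    [0, 0, 0]
  ],
  "spin": [0, 0, 0, 0]
}}

```text
time: 15.28
tool_pos: [418.1, 176.3, 243.7]
tcp_rot: [-180.0, -0.0, 97.1]
ft_force: [-0.9, -0.7, -1.1]
finger_gap: 16.3
grip_force: 40.4
```

```bash
python3 look.py l5|head -1; python3 - <<'E'
from bench import r
from h import *
d,P=pickle.load(open('l5.pkl','rb'));S=r.snapshot('scene');pickle.dump(S,open('l5s.pkl','wb'))
a=d['pixels'][60:260,320:460]; b=S['pixels'][130:330,260:400]
cv2.imwrite('pics/m5.png',np.hstack([cv2.resize(q,None,fx=2.8,fy=2.8,interpolation=cv2.INTER_CUBIC) for q in(a,b)]))
for Q in(P,P+[-1.8,23,-148],(415.8,199.5,65)):
  u=px(d,Q);v=px(S,Q);print((u[0]-320)*2.8,(u[1]-60)*2.8,(v[0]-260)*2.8+392,(v[1]-130)*2.8,np.round(Q,1))
E
```

```text
[418.01941705 176.26044476 243.65350161] [ 0.36729518  0.26936499 -0.3506986 ] [ 0.02923753  0.00713777 -0.04089609] 16.095692010921333 40.37787079811096 15.325
220.59385547979969 111.06858203211141 627.0904125641268 258.90309724299493 [418.  176.3 253.7]
196.25384859164322 322.47227669017445 593.5182548482992 365.87799660804717 [416.2 199.3 105.7]
193.2817931667228 374.91898404711424 591.9613404307211 394.59374636853465 [415.8 199.5  65. ]
```

View pics/m5.png

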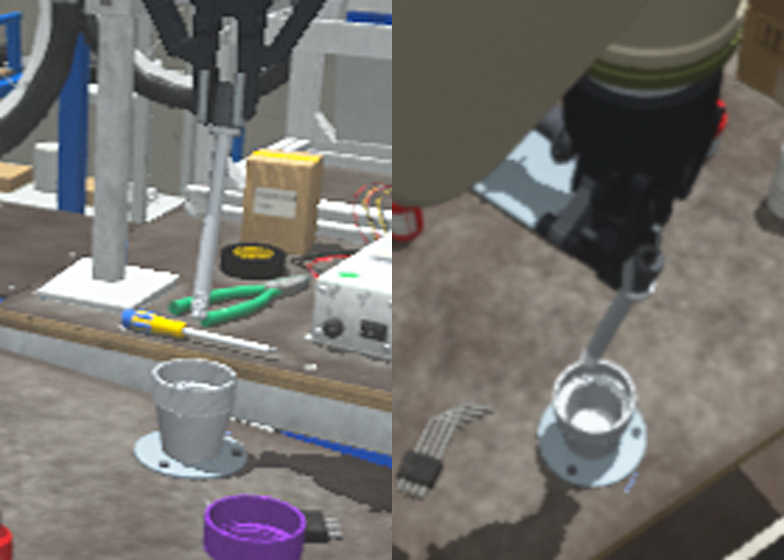

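```bash
python3 -c "
from bench import r
print(r.sense()['qd'].round(2)); print(r.hand_in())"
```

```text
[-0.05 -0.05  0.07 -0.04  0.1   0.05]
the job is handed in; nothing more can be done
None
```

I handed in the job at about 15 s: the liner cup is home in the drip cup, and the axle is out of the hub, held thread down about 10° from plumb with its tip about 40 mm above the liner's rim (camera measurements; the verdict was not returned).

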